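Sweep the ring blanks off the board into the tray

TASK

Sweep the three brass ring blanks off the sorting board, over its open front edge, into the black tray with your fingertips. Only push them: do not pick up, lift or carry any, and leave the yellow pot and the red case standing where they are on the board. At the end all three blanks lie inside the tray, at rest.

Things in the scene. Friction and masses are not known exactly. Their poses are not given: they have to be found in the camera images.
- board: light wooden sorting board on a fixed riser, 150 mm (x) by 200 mm (y). Origin: on the bench below the board's middle; the flat top is 70 mm above it; z up, yaw 0 to 0.45 rad. A dark rim 6 mm wide stands 10 mm above the top at the back (+x), sides and outer front. The front edge (x = -75 mm) has no rim for y = -49 to +49 mm: sweep there along -x into the tray
- tray: black open tray, fixed on the same riser against the board's open front edge: 72 mm (x) by 104 mm (y), walls 3 mm thick and 19 mm high (5 mm below the board's top), floor 3 mm. Origin: middle of its underside, axes as the board's, at (-111, 0, 46) mm in the board's frame. A divider 2 mm thick, 14 mm high, at y = +2 mm, splits it in two compartments; either will do. Tiny beads pictured on its floor do not matter
- ring_1_centre (a point): centre of a brass ring blank (the one that starts farthest to the board's +y; the three start 24 mm or more apart in y, within 33 mm of the board's middle line): a plain loose band lying flat, outside diameter 22 mm, bore 15 mm, height 9 mm, about 15 g. The point is the middle of the bore at mid-height, 4.5 mm above the surface it lies on
- ring_2_centre (a point): centre of a brass ring blank (the middle one): a plain loose band lying flat, outside diameter 22 mm, bore 15 mm, height 9 mm, about 15 g. The point is the middle of the bore at mid-height, 4.5 mm above the surface it lies on
- ring_3_centre (a point): centre of a brass ring blank (the one farthest to the board's -y): a plain loose band lying flat, outside diameter 22 mm, bore 15 mm, height 9 mm, about 15 g. The point is the middle of the bore at mid-height, 4.5 mm above the surface it lies on
- yellow_pot: yellow pot with a screw lid, 30 mm across, 36 mm high, loose, standing on the board beside the ring blanks near one side rim (either one; about 75 mm from the middle line). Origin: middle of its underside, z up. To be left alone.
- red_case: round red closed case, 36 mm across, 16 mm high, loose, on the board beside the ring blanks near the other side rim (about 75 mm from the middle line). Origin: middle of its underside, z up. To be left alone.
- sandblaster_front (a point): a fixed point 100 mm above the bench at the foremost part of the white sandblast cabinet, a solid fixed machine about 400 mm wide and 300 mm high that stands behind this point, to the left of and behind the board. Nothing to do there: pass in front of it, nearer the robot, on the way to the board

How it is judged:
At the end, for the whole second after the job is handed in: All three ring blanks lie in the tray: each centre within 32 mm (tray x) and 48 mm (tray y) of its middle and under 28 mm above its underside, slower than 0.03 m/s; yellow pot and red case upright within 0.2 rad and under 20 mm from where they started (x of ring_1_centre in the frame of tray between -0.032 and 0.032 m and y of ring_1_centre in the frame of tray between -0.048 and 0.048 m and z of each of ring_1_centre, ring_2_centre, ring_3_centre in the frame of tray below 0.028 m and linear speed of each of ring_1, ring_2, ring_3 below 0.03 m/s and x of ring_2_centre in the frame of tray between -0.032 and 0.032 m and y of ring_2_centre in the frame of tray between -0.048 and 0.048 m and x of ring_3_centre in the frame of tray between -0.032 and 0.032 m and y of ring_3_centre in the frame of tray between -0.048 and 0.048 m and distance of each of yellow_pot, red_case from where it was at the start of the episode below 0.02 m and angle between each of yellow_pot, red_case's own z axis and vertical below 0.2 rad); the robot touches nothing.
It fails at once if a ring blank is lifted more than about 13 mm off the board (height (world z) of any of ring_1_centre, ring_2_centre, ring_3_centre above 0.0875 m).
It fails at once if the yellow pot or the red case is shifted by more than 20 mm or tipped (distance of any of yellow_pot, red_case from where it was at the start of the episode above 0.02 m or angle between any of yellow_pot, red_case's own z axis and vertical above 0.35 rad).
It also fails if it takes over 48 s, if anything falls off the work surface, if the arm or the gripper's body presses on something with over 40 N, if the wrist force passes 120 N, or if a joint passes its speed limit or range.

ROBOT

A 7-joint arm with a two-finger parallel gripper is mounted at the origin on a cart in front of the work surface, level with it; the furniture and walls round the work are solid. World frame = base frame: x ahead of the robot, y to its left, z up, the work surface at z = 0. Lengths are in m, angles in rad, forces in N, time in s.
With the tool pointing down it reaches from about 0.35 to 0.775 m from the base axis. Payload 3.1 kg.
Tool frame: the origin (TCP) lies on the front face of the gripper's body, between the roots of the fingers; the fingertips stand 73 mm ahead of it and the grasp point (between the pads) lies 54 mm ahead of it (r.grip_depth is the distance from the TCP to the grasp point, in m); z points along the fingers, y is the direction in which the jaws open and shut (so a half turn about z gives the same grasp; the last joint's range is limited). The gripper opens to 85 mm and grips with 20 to 120 N. Pads are 22 mm wide; open, the fingers measure 114 mm over their backs; the gripper's body (76 mm by 85 mm) begins 54 mm behind the grasp point. The pads swing forward as they close: fully open they stand 13 mm farther back than shut.
Start: joints at [-1.316, 0.311, 0.014, 1.512, -0.004, 1.319, -0.027], TCP at [0.161, 0.526, 0.304] pointing down, gripper open.
Joint ranges: [-2.7, 2.7], [-0.3, 1.91], [-1.27, 1.3], [0.12, 2.57], [-1.44, 4.58], [0.2, 2.03], [-3.05, 3.05]. Speed limits (rad/s): [2.79, 2.79, 3.14, 3.14, 3.14, 3.14, 3.14].

INTERFACE

Orientations are given as [roll, pitch, yaw] about the fixed x, y, z axes, in that order (R = Rz(yaw) Ry(pitch) Rx(roll)).
In Python, from plant import r gives the robot as it stands.
- The arm moves only by the shell command python3 -m jog 'ROWS' [FORCE]. ROWS is JSON, a list of rows, each a list of 5 numbers: the opening, from -1 (shut) to 1 (fully open), then the shift along the tool's x, y, z in cm, then the turn about the tool's z in degrees. A call has 1 to 12 rows; each row is the pose to reach, as a shift and turn from the pose commanded when the call began, along the tool's axes at that moment; what a row does not reach only later rows make up. A row lasts 1/8 s, in which the tool goes at most 62.5 mm and 10.7 degrees, less where a joint would pass 70% of its speed; a pose out of reach is approached as far as the arm can. A call with a gripper value outside its range is refused whole. The fingers move at their own pace and stop on an object; FORCE is the grip in N (left out, the last holds). Time passes only in rows, so rows that repeat a pose let the fingers close. It gives the time, the measured TCP pose, the force and the opening at its end, in the units of the state.
- r.get_state(): the state, without advancing time (a new reading comes with each control period).
- r.get_image(name): name is "side" or "top" or "wrist"; returns the picture (420x560x3 uint8, blue, green, red); there is no depth.
- r.calibration(name): a dict with "camera_matrix" (3x3 intrinsics, pixels), "camera_from_world" (4x4, takes a point from world to camera coordinates). Camera axes: x right, y down, z forward; pixel columns grow to the right and rows downward; lengths in m; the calibration is good to about 2 mm. A picture is of the moment at which its call begins: read the wrist's pose just before it. calibration takes no time and is no camera call; for the wrist camera it gives the pose at the moment of the call.
- r.finish_job(): hands the job in, once; it reports no verdict.
The state is a dict: "clock": time; "joint_pos": joint angles; "dq": joint speeds; "joint_torque": joint torques, N m; "eef_pos": TCP position; "orientation": TCP orientation; "contact_force": force on the tool from outside, world axes, zero at the start; "torque": the same for the moment, N m; "width": finger opening in m.
Only numpy, scipy, OpenCV 4.12 (cv2) and the standard library are available. Lean on these libraries where they do the work, as an engineer would, in place of code of your own. Each camera call takes 0.05 s, during which the arm holds its last target. There are 200 camera calls.

## Working session

There is one attempt and no reset: what is moved stays moved. The work goes in short steps, Python scripts to look and compute and a shell command to move; the robot and the scene stay as the last step left them, time stands still between calls to the robot, and variables do not carry over. Pictures are saved under pics/ and viewed, about 8 in all and at most 12, crops included, and the job is handed in when it is done.

```bash
mkdir -p pics; ls; python3 - <<'E'
from plant import r
import cv2,numpy as np
s=r.get_state();print(s)
a=r.get_image("top");b=r.get_image("side")
cv2.imwrite("pics/top0.png",a);cv2.imwrite("pics/side0.png",b)
for n in("top","side"):
    print(n,r.calibration(n))
E
```

```text
pics
{'clock': 0.0, 'joint_pos': array([-1.31570896,  0.31173623,  0.0140139 ,  1.51307144, -0.00440658,
        1.31924591, -0.02718368]), 'dq': array([-9.16702906e-04, -1.33486551e-03,  1.86799724e-03, -9.40251147e-06,
       -2.81270518e-03,  1.01841604e-03, -1.38457501e-03]), 'joint_torque': array([-7.44080194e-05, -3.79906404e+01,  1.45901553e-01, -2.30592066e+01,
        1.22818525e-02,  1.33343428e-02,  9.49171920e-06]), 'eef_pos': array([0.16066979, 0.52540511, 0.30280936]), 'orientation': array([-3.13916458e+00,  9.89101938e-05,  2.84487595e+00]), 'contact_force': array([ 0.53082289, -0.19664269,  0.67192754]), 'torque': array([ 0.04051511, -0.02016679,  0.01304799]), 'width': 0.08514921887023619}
top {'camera_matrix': array([[464.30773725,   0.        , 276.10782465],
       [  0.        , 464.30773725, 215.08193961],
       [  0.        ,   0.        ,   1.        ]]), 'camera_from_world': array([[ 0.36689861, -0.93025621, -0.00296676, -0.36372034],
       [-0.90644948, -0.35678851, -0.22594534,  0.34213707],
       [ 0.20912855,  0.08558825, -0.97413546,  0.85050482],
       [ 0.        ,  0.        ,  0.        ,  1.        ]])}
side {'camera_matrix': array([[489.12798538,   0.        , 275.70918012],
       [  0.        , 489.12798538, 205.12787602],
       [  0.        ,   0.        ,   1.        ]]), 'camera_from_world': array([[ 0.15424833, -0.98790114,  0.01608721, -0.2486331 ],
       [-0.69041235, -0.11941786, -0.71349153,  0.34775282],
       [ 0.70678019,  0.09894807, -0.70047915,  0.60879336],
       [ 0.        ,  0.        ,  0.        ,  1.        ]])}
```

View pics/top0.png

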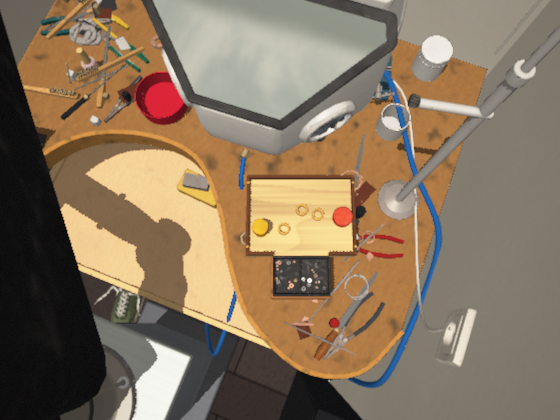

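View pics/side0.png

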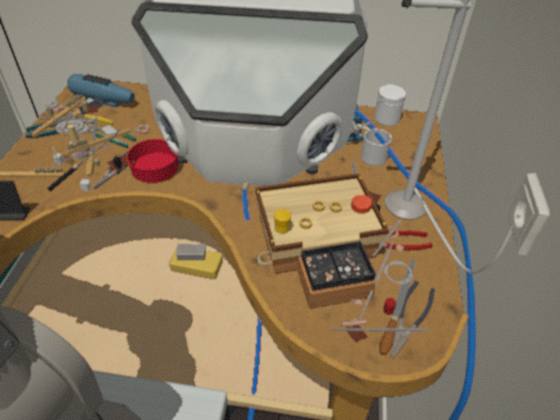

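Top view: board at about (248–356, 177–255), with pot (261,227), case (343,216) and rings (284,229), (302,210), (318,214). The tray is at (303,277). Side view: pot (283,220), rings (306,223), (319,206), (336,207), case (361,204). Next I'll enlarge and measure.

```bash
cat > h.py <<'E'
from plant import r
import cv2,numpy as np
def plane(n,uv,z,cal=None):
    c=cal or r.calibration(n);K=c["camera_matrix"];T=c["camera_from_world"]
    R=T[:3,:3];o=-R.T@T[:3,3];d=R.T@np.linalg.solve(K,[uv[0],uv[1],1.])
    return o+d*(z-o[2])/d[2]
def tri(c1,uv1,c2,uv2):
    P=[c["camera_matrix"]@c["camera_from_world"][:3] for c in(c1,c2)]
    X=cv2.triangulatePoints(P[0],P[1],np.array(uv1,float).reshape(2,1),np.array(uv2,float).reshape(2,1))[:,0]
    return X[:3]/X[3]
E
python3 - <<'E'
from h import *
a=cv2.imread("pics/top0.png");b=cv2.imread("pics/side0.png")
A=cv2.resize(a[170:305,235:370],(0,0),fx=5,fy=5,interpolation=cv2.INTER_CUBIC)[:600,:]
A=cv2.resize(a[170:300,240:365],(400,416),interpolation=cv2.INTER_CUBIC)
B=cv2.resize(b[170:305,250:395],(400,372),interpolation=cv2.INTER_CUBIC)
C=np.zeros((420,800,3),np.uint8);C[:416,:400]=A;C[:372,400:]=B
cv2.imwrite("pics/crop0.png",C)
h={}
for n,im,roi in(("top",a,(170,260,240,365)),("side",b,(170,260,250,395))):
    hsv=cv2.cvtColor(im,cv2.COLOR_BGR2HSV);H,S,V=cv2.split(hsv)
    for nm,m in(("yel",(H>18)&(H<32)&(S>215)&(V>120)),("red",((H<6)|(H>174))&(S>180)&(V>120)),("brass",(H>12)&(H<26)&(S>140)&(V>60))):
        m2=np.zeros_like(H);y0,y1,x0,x1=roi;m2[y0:y1,x0:x1]=m[y0:y1,x0:x1]*255
        k,_,st,ce=cv2.connectedComponentsWithStats(m2)
        for i in range(1,k):
            if st[i,4]>12:print(n,nm,st[i],ce[i].round(1))
E
```

```text
top red [333 207  20  19 270] [342. 216.]
top red [360 248   5   5  17] [361.9 250.2]
top brass [240 170  87  65 807] [267.3 186.9]
top brass [328 170  18   6  79] [335.3 172.2]
top brass [360 170   5  13  39] [362.7 174.4]
top brass [344 172  10   4  32] [348.9 173.7]
top brass [296 204  12  12  64] [301.4 209.4]
top brass [312 208  12  12  65] [317.4 213.9]
top brass [356 215   9  20 126] [360.6 225.5]
top brass [252 219  17  18 248] [260.  227.2]
top brass [278 223  12  12  60] [283.2 228.5]
top brass [356 240   6   4  17] [358.6 241.2]
top brass [240 242  32  18 182] [249.6 254.2]
top brass [353 244   4   5  15] [354.3 245.7]
top brass [361 244   4   5  13] [362.8 246.1]
top brass [347 252  18   8  82] [357.4 256.5]
top brass [330 257  14   3  35] [336.5 258.1]
side yel [283 211   6   7  14] [285.9 214. ]
side yel [276 219  13  13 103] [281.5 225.3]
side red [353 203   7   9  22] [356.1 207.6]
side red [361 206   9   6  18] [365. 209.]
side brass [311 170  13  13  68] [318.  176.3]
side brass [325 170  28  10 122] [339.6 173.9]
side brass [357 170  38  27 506] [377.4 180.2]
side brass [284 172  27  15 114] [297.9 179.4]
side brass [250 187  11   7  45] [255.3 189.5]
side brass [250 194  18  65 458] [256.3 231.4]
side brass [378 198  17  30 180] [385.4 215.3]
side brass [313 201  11  10  60] [318.4 205.4]
side brass [331 202  10  10  59] [335.6 206.6]
side brass [274 209  17  25 354] [282.  220.4]
side brass [300 218  12  10  57] [305.2 222.6]
side brass [270 237   4   7  19] [271.2 240.5]
side brass [366 245  20  15 116] [374.9 252.3]
side brass [389 249   6  11  40] [392.  254.9]
```

View pics/crop0.png

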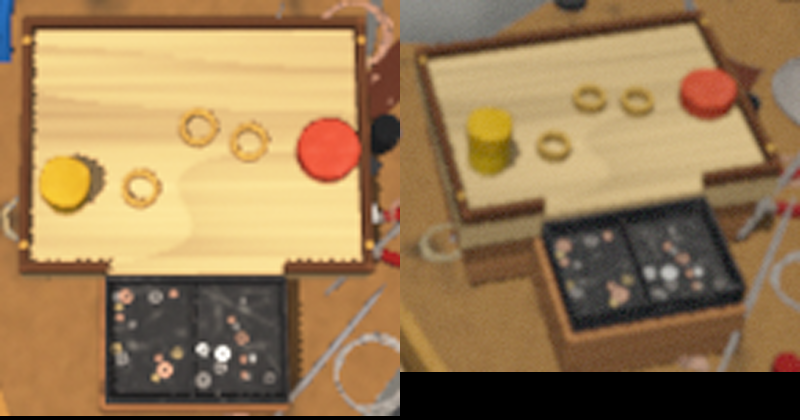

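The crop shows three rings, the pot at the +y side and the case at the −y side. The board's rim corners are clear. I'll triangulate them.

```bash
cat >> h.py <<'E'
E
python3 - <<'E'
from h import *
from scipy.optimize import least_squares
ct,cs=r.calibration("top"),r.calibration("side")
rings=[((283.2,228.5),(305.2,222.6)),((301.4,209.4),(318.4,205.4)),((317.4,213.9),(335.6,206.6))]
for t,s in rings:
    print("ring tri",tri(ct,t,cs,s).round(4),"top",plane("top",t,.0745).round(4),"side",plane("side",s,.0745).round(4))
C=[((247.5,175.3),(255.9,189)),((354.1,175.3),(359.2,174.9)),((357.2,254.1),(385.7,234.2)),((246,254.7),(272.2,250.2))]
L=np.array([[.075,.1],[.075,-.1],[-.075,-.1],[-.075,.1]])
W=[]
for t,s in C:
    a,b=plane("top",t,.08),plane("side",s,.08);W.append((a+b)/2)
    print("corner tri",tri(ct,t,cs,s).round(4),"top",a.round(4),"side",b.round(4))
W=np.array(W)[:,:2]
f=lambda p:(L@np.array([[np.cos(p[2]),np.sin(p[2])],[-np.sin(p[2]),np.cos(p[2])]])+p[:2]-W).ravel()
q=least_squares(f,[.5,.1,.37]);p=q.x;print("board",p.round(4),"res",q.fun.round(4))
c,s=np.cos(p[2]),np.sin(p[2]);R=np.array([[c,-s],[s,c]])
for t,sd in rings:
    for X in(plane("top",t,.0745),plane("side",sd,.0745)):print("ring board mm",(1e3*R.T@(X[:2]-p[:2])).round(1))
for n,u,z in(("pot",(260,227.2),.106),("case",(342,216),.086)):
    print(n,(1e3*R.T@(plane("top",u,z)[:2]-p[:2])).round(1))
print("tray",(R@[-.111,0]+p[:2]).round(4))
E
```

```text
ring tri [ 0.4257 -0.2361  0.0729] top [ 0.4253 -0.2374  0.0745] side [ 0.4242 -0.2351  0.0745]
ring tri [ 0.4714 -0.2544  0.0729] top [ 0.471  -0.2555  0.0745] side [ 0.4698 -0.2534  0.0745]
ring tri [ 0.4745 -0.2847  0.072 ] top [ 0.4738 -0.2859  0.0745] side [ 0.472  -0.2836  0.0745]
corner tri [ 0.4964 -0.1369  0.0712] top [ 0.494  -0.1392  0.08  ] side [ 0.4871 -0.1381  0.08  ]
corner tri [ 0.5702 -0.3232  0.0702] top [ 0.5665 -0.3237  0.08  ] side [ 0.5586 -0.3214  0.08  ]
corner tri [ 0.4333 -0.3763  0.061 ] top [ 0.4293 -0.3778  0.08  ] side [ 0.4153 -0.3698  0.08  ]
corner tri [ 0.3563 -0.1906  0.0719] top [ 0.3554 -0.1932  0.08  ] side [ 0.3496 -0.1901  0.08  ]
board [ 0.457  -0.2567  0.3655] res [ 0.0007  0.0022  0.0002 -0.0007  0.0004 -0.0031 -0.0013  0.0016]
ring board mm [-22.7  29.3]
ring board mm [-22.8  31.9]
ring board mm [13.5 -3.9]
ring board mm [13.2 -1.6]
ring board mm [  5.3 -33.3]
ring board mm [  4.4 -30.6]
pot [-27.1  70.4]
case [ -0.9 -76.7]
tray [ 0.3533 -0.2963]
```

```bash
python3 - <<'E'
from h import *
for u in((275,150),(215,135),(185,95)):
  print(u,plane("top",u,.1).round(3),plane("top",u,.3).round(3))
for u in((270,178),(200,170)):print("side",plane("side",u,.0).round(3),plane("side",u,.1).round(3))
y=2.845
tx=np.array([np.cos(y),np.sin(y)]);ty=np.array([np.sin(y),-np.cos(y)])
p0=np.array([.1607,.5254])
for az,rad in((60,.5),(45,.45),(30,.42),(15,.40),(0,.40),(-15,.42),(-25,.46),(-29.3,.48)):
  w=rad*np.array([np.cos(np.radians(az)),np.sin(np.radians(az))]);d=w-p0
  print(az,w.round(3),(100*d@tx).round(1),(100*d@ty).round(1))
E
```

```text
(275, 150) [ 0.552 -0.171  0.1  ] [ 0.481 -0.201  0.3  ]
(215, 135) [ 0.539 -0.057  0.1  ] [ 0.471 -0.115  0.3  ]
(185, 95) [0.592 0.028 0.1  ] [ 0.511 -0.051  0.3  ]
side [ 0.611 -0.144  0.   ] [ 0.499 -0.162  0.1  ]
side [0.611 0.007 0.   ] [ 0.498 -0.033  0.1  ]
60 [0.25  0.433] -11.2 -6.2
45 [0.318 0.318] -21.1 -15.2
30 [0.364 0.21 ] -28.6 -24.2
15 [0.386 0.104] -33.9 -33.7
0 [0.4 0. ] -38.2 -43.3
-15 [ 0.406 -0.109] -42.0 -53.5
-25 [ 0.417 -0.194] -45.5 -61.3
-29.3 [ 0.419 -0.235] -46.9 -65.2
```

```bash
python3 -m jog '[[-0.8,-5.6,-3.1,0,10],[-0.8,-11.2,-6.2,0,20],[-0.8,-16,-10.7,0,30],[-0.8,-21.1,-15.2,0,40],[-0.8,-25,-19.7,0,50],[-0.8,-28.6,-24.2,0,60],[-0.8,-31.3,-29,0,70],[-0.8,-33.9,-33.7,0,80],[-0.8,-36,-38.5,0,90],[-0.8,-38.2,-43.3,0,100],[-0.8,-40,-48.4,0,110],[-0.8,-42,-53.5,0,120]]' 20; python3 - <<'E'
from h import *
s=r.get_state();e=s["eef_pos"];y=s["orientation"][2];print(s["joint_pos"].round(2))
tx=np.array([np.cos(y),np.sin(y)]);ty=np.array([np.sin(y),-np.cos(y)])
yaw=.3655;bx=np.array([np.cos(yaw),np.sin(yaw)]);by=np.array([-bx[1],bx[0]]);p=np.array([.457,-.2567])
for b in((0,0),(-.05,0),(.04,-.01)):
  d=p+b[0]*bx+b[1]*by-e[:2];print(b,100*d@tx,100*d@ty,"turn",np.degrees(y-yaw))
E
```

```text
clock: 1.6
eef_pos: [0.4056, -0.1099, 0.3037]
orientation: [-3.141, -0.001, 0.745]
contact_force: [0.5, -0.8, -0.6]
width: 0.0083
[-0.53  0.03  0.79  1.85 -0.03  1.26 -0.56]
(0, 0) -6.1801791779835185 14.27347975458417 turn 21.76843296514203
(-0.05, 0) -10.82363063086329 12.419198598785847 turn 21.76843296514203
(0.04, -0.01) -2.8362742468393662 16.68559496979878 turn 21.76843296514203
```

```bash
python3 -m jog '[[-0.8,-3,5,0,8],[-0.8,-6,10,0,16],[-0.8,-8,13,1,21.8],[-0.8,-8,13.5,2,21.8],[-0.8,-8,13.5,2,21.8],[-0.8,-8,13.5,2,21.8]]'; python3 - <<'E'
from h import *
s=r.get_state();print(s["joint_pos"].round(2))
c=r.calibration("wrist");im=r.get_image("wrist");cv2.imwrite("pics/w1.png",im);print(c)
np.savez("w1.npz",K=c["camera_matrix"],T=c["camera_from_world"])
E
```

```text
clock: 2.35
eef_pos: [0.44, -0.2601, 0.2838]
orientation: [-3.14, -0.001, 0.373]
contact_force: [-0.7, -0.4, 0.4]
width: 0.0086
[-0.22  0.33  0.94  1.67 -0.28  1.28 -0.43]
{'camera_matrix': array([[338.76616369,   0.        , 271.27421112],
       [  0.        , 338.76616369, 207.3502738 ],
       [  0.        ,   0.        ,   1.        ]]), 'camera_from_world': array([[ 0.36407834, -0.93136747, -0.00126665, -0.40101761],
       [-0.89401833, -0.34985892,  0.2798749 ,  0.27190514],
       [-0.26110952, -0.10076398, -0.96003564,  0.44787049],
       [ 0.        ,  0.        ,  0.        ,  1.        ]])}
```

View pics/w1.png

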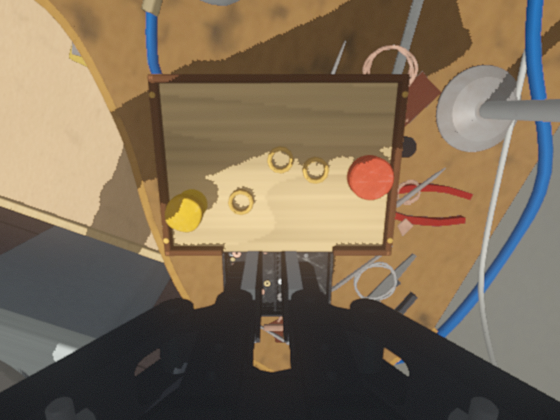

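Wrist view: rings at about (241,203), (280,160), (315,170), case (371,178), pot (186,211). The rim's outer corners are (150,77), (409,76), (393,254), (167,254). I'll refine with masks.

```bash
python3 - <<'E'
from h import *
from scipy.optimize import least_squares
z=np.load("w1.npz");c={"camera_matrix":z["K"],"camera_from_world":z["T"]}
ct=r.calibration("top")
C=[(149,76),(409,75.5),(393,254),(167,254)]
L=np.array([[.075,.1],[.075,-.1],[-.075,-.1],[-.075,.1]])
for zz in(.08,.07):
  W=np.array([plane("",u,zz,c)[:2] for u in C])
  f=lambda p:(L@np.array([[np.cos(p[2]),np.sin(p[2])],[-np.sin(p[2]),np.cos(p[2])]])+p[:2]-W).ravel()
  q=least_squares(f,[.45,-.25,.37]);print(zz,q.x.round(4),(q.fun*1e3).round(1))
  if zz==.08:p=q.x
co,s=np.cos(p[2]),np.sin(p[2]);R=np.array([[co,-s],[s,co]])
print("wood side front edge", [(1e3*R.T@(plane("",u,.08,c)[:2]-p[:2])).round(1) for u in((222,254),(334,252))])
for u,t in(((241,202.5),(283.2,228.5)),((279.5,160.5),(301.4,209.4)),((315,170),(317.4,213.9))):
  X=tri(c,u,ct,t);P=plane("",u,.0745,c)
  print("tri",X.round(4),"plane",P.round(4),"board",(1e3*R.T@(P[:2]-p[:2])).round(1),(1e3*R.T@(X[:2]-p[:2])).round(1))
for u,zz in(((186,209),.106),((371,177),.086)):print((1e3*R.T@(plane("",u,zz,c)[:2]-p[:2])).round(1))
st=r.get_state();e=st["eef_pos"]
print("tcp board",(1e3*R.T@(e[:2]-p[:2])).round(1),"yaw err deg",np.degrees(st["orientation"][2]-p[2]))
P=c["camera_matrix"]@c["camera_from_world"][:3]@np.array([e[0],e[1],e[2]-.073,1]);print("tip px",P[:2]/P[2])
E
```

```text
0.08 [ 0.4625 -0.2571  0.3778] [ 1.   1.8  3.  -1.4 -1.2 -1.  -2.8  0.6]
0.07 [ 0.4609 -0.2579  0.3778] [-0.1 -2.5 -0.8  1.  -0.1  3.3  0.9 -1.8]
wood side front edge [array([-72.8,  50.2]), array([-71.3, -47.8])]
tri [ 0.4251 -0.2372  0.0754] plane [ 0.4248 -0.2369  0.0745] board [-27.6  32.7] [-27.4  32.2]
tri [ 0.4705 -0.255   0.0756] plane [ 0.4701 -0.2542  0.0745] board [ 8.1 -0.1] [ 8.2 -1.1]
tri [ 0.4738 -0.2855  0.0737] plane [ 0.4735 -0.2846  0.0745] board [  0.1 -29.6] [  0.  -30.6]
[-23.9  71.7]
[ -3.8 -73.2]
tcp board [-22.    5.4] yaw err deg -0.276986486568356
tip px [274.043023   269.32627371]
```

```bash
python3 -m jog '[[-0.9,3,2,3,0],[-0.9,5.2,3.7,6,0],[-0.9,5.2,3.7,10,0],[-0.9,5.2,3.7,12.5,0],[-0.9,5.2,3.7,13.3,0],[-0.9,5.2,3.7,13.5,0],[-0.9,5.2,3.7,13.5,0]]'; python3 - <<'E'
from h import *
s=r.get_state();e=s["eef_pos"];p=np.array([.461,-.257,.376]);co,si=np.cos(p[2]),np.sin(p[2]);R=np.array([[co,-si],[si,co]])
print(s["joint_pos"].round(2),"board",(1e3*R.T@(e[:2]-p[:2])).round(1))
for n in("wrist","side"):
  cv2.imwrite(f"pics/{n}2.png",r.get_image(n))
a=cv2.imread("pics/wrist2.png");b=cv2.resize(cv2.imread("pics/side2.png")[150:310,240:400],(420,420),interpolation=cv2.INTER_CUBIC)
cv2.imwrite("pics/c2.png",cv2.resize(np.hstack([a,b]),(800,343)))
E
```

```text
clock: 3.28
eef_pos: [0.5022, -0.2776, 0.1503]
orientation: [3.14, -0.002, 0.371]
contact_force: [0.2, -0.2, -0.5]
width: 0.0043
[-0.09  0.6   0.82  1.68 -0.49  1.08 -0.32] board [ 30.7 -34.3]
```

View pics/c2.png

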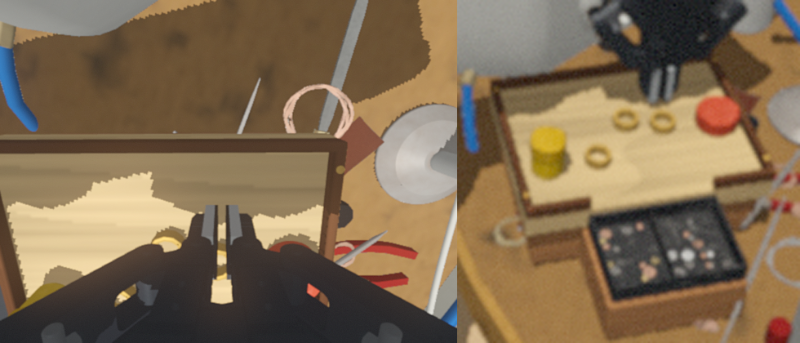

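Left, the wrist view shows the closed fingers at the shaded rear of the board. Right, the side view shows the fingertips just behind ring 3, at crop (652,95), and clear of ring 2 and the case. Lower slightly and check for contact.

```bash
python3 -m jog '[[-0.9,0,-0.2,0.2,0],[-0.9,0,-0.2,0.4,0],[-0.9,0,-0.2,0.4,0]]'
```

```text
clock: 3.75
eef_pos: [0.5006, -0.2754, 0.1447]
orientation: [-3.141, 0.0, 0.37]
contact_force: [-0.1, 0.2, -0.4]
width: 0.0043
```

```bash
python3 -m jog '[[-0.9,-0.8,0,-0.1,0],[-0.9,-1.6,0,-0.1,0],[-0.9,-2.4,0,-0.1,0],[-0.9,-3.2,0,-0.1,0],[-0.9,-4,0,-0.1,0],[-0.9,-4.8,0,-0.1,0],[-0.9,-5.6,0,-0.1,0],[-0.9,-6.4,0,-0.1,0],[-0.9,-7.2,0,-0.1,0],[-0.9,-8,0,-0.1,0],[-0.9,-8.6,0,-0.1,0],[-0.9,-8.6,0,-0.1,0]]'; python3 - <<'E'
from h import *
s=r.get_state();e=s["eef_pos"];p=np.array([.461,-.257,.376]);co,si=np.cos(p[2]),np.sin(p[2]);R=np.array([[co,-si],[si,co]])
print(s["joint_pos"].round(2),"board",(1e3*R.T@(e[:2]-p[:2])).round(1))
for n in("wrist","side"):
  cv2.imwrite(f"pics/{n}3.png",r.get_image(n))
a=cv2.imread("pics/wrist3.png");b=cv2.resize(cv2.imread("pics/side3.png")[150:310,240:400],(420,420),interpolation=cv2.INTER_CUBIC)
cv2.imwrite("pics/c3.png",cv2.resize(np.hstack([a,b]),(800,343)))
E
```

```text
clock: 5.25
eef_pos: [0.42, -0.307, 0.1459]
orientation: [-3.141, 0.0, 0.369]
contact_force: [-0.4, 0.1, 0.3]
width: 0.0042
[-0.03  0.51  0.85  1.83 -0.45  1.   -0.19] board [-56.5 -31.4]
```

View pics/c3.png

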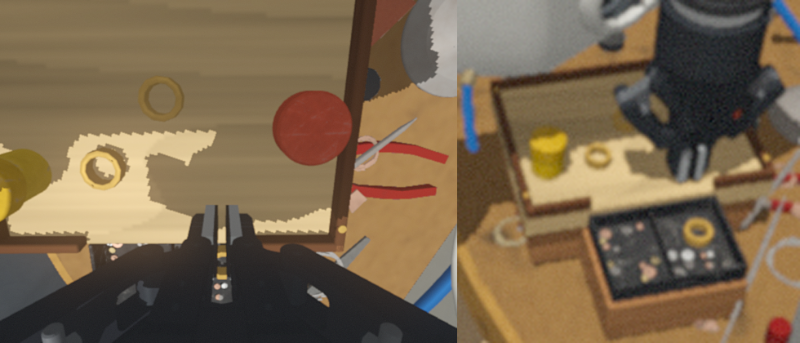

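Ring 3 lies in the tray's −y compartment, at crop (698,232). Ring 2 is next; the pot and case have not moved.

```bash
python3 -m jog '[[-0.9,0.5,0,-3,0],[-0.9,3,-1,-4,0],[-0.9,6.5,-2.2,-4,0],[-0.9,9.5,-3.1,-4,0],[-0.9,9.5,-3.1,-4,0],[-0.9,9.5,-3.1,-2,0],[-0.9,9.5,-3.1,-0.5,0],[-0.9,9.5,-3.1,0,0],[-0.9,9.5,-3.1,0,0]]'; python3 - <<'E'
from h import *
s=r.get_state();e=s["eef_pos"];p=np.array([.461,-.257,.376]);co,si=np.cos(p[2]),np.sin(p[2]);R=np.array([[co,-si],[si,co]])
print(s["joint_pos"].round(2),"board",(1e3*R.T@(e[:2]-p[:2])).round(1))
E
```

```text
clock: 6.48
eef_pos: [0.4975, -0.2437, 0.1457]
orientation: [-3.141, 0.001, 0.369]
contact_force: [-0.3, 0.8, 0.3]
width: 0.0041
[-0.16  0.57  0.82  1.74 -0.48  1.05 -0.37] board [38.9 -1. ]
```

```bash
python3 -m jog '[[-0.9,-0.8,0,0,0],[-0.9,-1.6,0,0,0],[-0.9,-2.4,0.1,0,0],[-0.9,-3.3,0.2,0,0],[-0.9,-4.2,0.3,0,0],[-0.9,-5.1,0.4,0,0],[-0.9,-6,0.5,0,0],[-0.9,-6.9,0.6,0,0],[-0.9,-7.8,0.7,0,0],[-0.9,-8.7,0.8,0,0],[-0.9,-9.6,0.9,0,0],[-0.9,-9.8,0.9,0,0]]'; python3 - <<'E'
from h import *
s=r.get_state();e=s["eef_pos"];p=np.array([.461,-.257,.376]);co,si=np.cos(p[2]),np.sin(p[2]);R=np.array([[co,-si],[si,co]])
print(s["joint_pos"].round(2),"board",(1e3*R.T@(e[:2]-p[:2])).round(1))
for n in("wrist","side"):
  cv2.imwrite(f"pics/{n}4.png",r.get_image(n))
a=cv2.imread("pics/wrist4.png");b=cv2.resize(cv2.imread("pics/side4.png")[150:310,240:400],(420,420),interpolation=cv2.INTER_CUBIC)
cv2.imwrite("pics/c4.png",cv2.resize(np.hstack([a,b]),(800,343)))
E
```

```text
clock: 7.98
eef_pos: [0.4089, -0.2878, 0.1459]
orientation: [-3.142, 0.0, 0.369]
contact_force: [0.1, -0.1, 0.8]
width: 0.0041
[-0.08  0.48  0.87  1.89 -0.43  0.98 -0.22] board [-59.8  -9.5]
```

View pics/c4.png

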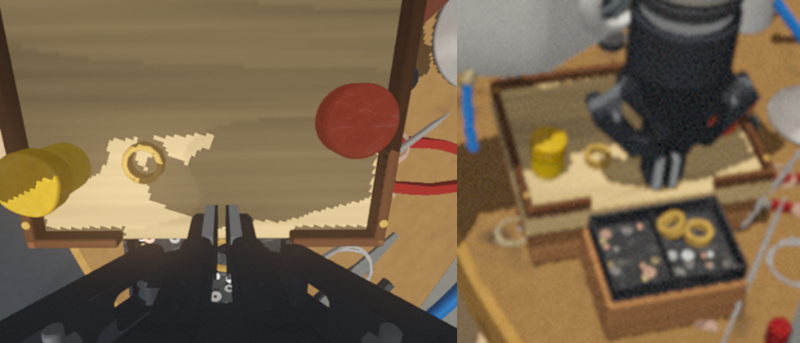

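Both rings 2 and 3 are in the −y compartment, at crop (672,222) and (698,232). Now ring 1.

```bash
python3 -m jog '[[-0.9,0.5,0,-3,0],[-0.9,2.5,-1.5,-4,0],[-0.9,5,-3,-4,0],[-0.9,6.4,-4,-4,0],[-0.9,6.4,-4,-4,0],[-0.9,6.4,-4,-2,0],[-0.9,6.4,-4,-0.5,0],[-0.9,6.4,-4,0,0],[-0.9,6.4,-4,0,0]]'; python3 - <<'E'
from h import *
s=r.get_state();e=s["eef_pos"];p=np.array([.461,-.257,.376]);co,si=np.cos(p[2]),np.sin(p[2]);R=np.array([[co,-si],[si,co]])
print(s["joint_pos"].round(2),"board",(1e3*R.T@(e[:2]-p[:2])).round(1))
E
```

```text
clock: 9.2
eef_pos: [0.4546, -0.2273, 0.1457]
orientation: [-3.141, 0.001, 0.369]
contact_force: [-0.9, 0.1, 0.4]
width: 0.0043
[-0.21  0.49  0.85  1.86 -0.44  0.99 -0.37] board [ 4.9 30. ]
```

```bash
python3 -m jog '[[-0.9,-0.7,0,0,0],[-0.9,-1.3,0,0,0],[-0.9,-1.9,0.1,0,0],[-0.9,-2.6,0.2,0,0],[-0.9,-3.3,0.2,0,0],[-0.9,-4,0.3,0,0],[-0.9,-4.7,0.4,0,0],[-0.9,-5.4,0.4,0,0],[-0.9,-6.1,0.4,0,0],[-0.9,-6.5,0.4,0,0],[-0.9,-6.5,0.4,0,0]]'; python3 -m jog '[[-0.9,0.5,0,-3,0],[-0.9,2,1,-8,0],[-0.9,4,2.5,-13,0],[-0.9,4,2.5,-14,0],[-0.9,4,2.5,-14,0],[-0.9,4,2.5,-14,0]]'; python3 - <<'E'
from h import *
c=r.calibration("wrist");a=r.get_image("wrist");np.savez("w5.npz",K=c["camera_matrix"],T=c["camera_from_world"])
cv2.imwrite("pics/w5.png",a);s=r.get_image("side");cv2.imwrite("pics/s5.png",s);cv2.imwrite("pics/t5.png",r.get_image("top"))
b=cv2.resize(s[150:310,240:400],(420,420),interpolation=cv2.INTER_CUBIC)
cv2.imwrite("pics/c5.png",cv2.resize(np.hstack([a,b]),(800,343)))
E
```

```text
clock: 10.58
eef_pos: [0.3955, -0.2541, 0.1459]
orientation: [-3.141, -0.0, 0.369]
contact_force: [0.2, 0.9, 0.0]
width: 0.0044
clock: 11.32
eef_pos: [0.441, -0.2621, 0.2842]
orientation: [-3.139, 0.002, 0.37]
contact_force: [-0.2, 0.3, 0.4]
width: 0.0043
```

View pics/c5.png

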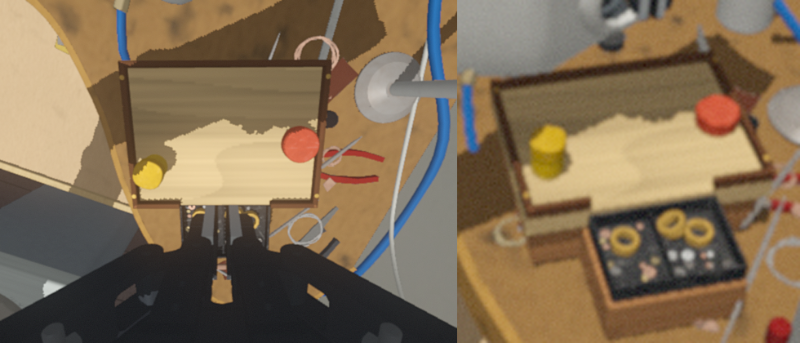

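The side view shows all three rings in the tray, at crop (625,240), (672,222) and (698,232). The board is empty apart from the pot and the case. I'll check the numbers, since ring 2 may lean on ring 3 or the divider.

```bash
python3 - <<'E'
from h import *
p=np.array([.461,-.257,.376]);co,si=np.cos(p[2]),np.sin(p[2]);R=np.array([[co,-si],[si,co]])
k=420/160*800/980
for u in((625,240),(672,222),(698,232)):
  uv=((u[0]-457)/ (343/160)+240,u[1]/(343/160)+150)
  for z in(.0535,.0625):
    b=1e3*R.T@(plane("side",uv,z)[:2]-p[:2]);print(np.round(uv,1),z,"tray mm",(b+[111,0]).round(1))
for n in("top","side"):
  A,B=[cv2.imread(f"pics/{f}.png") for f in((n+"0"),n[0]+"5")]
  for nm in("red","yel"):
    o=[]
    for im in(A,B):
      H,S,V=cv2.split(cv2.cvtColor(im,cv2.COLOR_BGR2HSV));m=((H<8)|(H>174))&(S>150)&(V>80) if nm=="red" else (H>18)&(H<32)&(S>180)&(V>60)
      x0,x1={"red":(330,375),"yel":(245,275) if n=="top" else (270,295)}[nm];q=np.zeros_like(H);q[195:238,x0:x1]=m[195:238,x0:x1]*255
      K,_,st,ce=cv2.connectedComponentsWithStats(q);i=1+np.argmax(st[1:,4]);o.append((ce[i].round(1),st[i,4]))
    print(n,nm,o)
a=cv2.imread("pics/t5.png");s=cv2.imread("pics/s5.png")
C=np.zeros((400,800,3),np.uint8)
C[:,:400]=cv2.resize(a[245:305,265:340],(400,400),interpolation=cv2.INTER_CUBIC);C[:,400:]=cv2.resize(s[235:305,295:380],(400,400),interpolation=cv2.INTER_CUBIC)
cv2.imwrite("pics/c6.png",C)
E
```

```text
[318.4 262. ] 0.0535 tray mm [13.8 29.5]
[318.4 262. ] 0.0625 tray mm [ 7.  32.3]
[340.3 253.6] 0.0535 tray mm [ 23.4 -11.2]
[340.3 253.6] 0.0625 tray mm [16.4 -7.9]
[352.4 258.2] 0.0535 tray mm [  9.8 -27.7]
[352.4 258.2] 0.0625 tray mm [  3.  -24.1]
top red [(array([342.3, 216.2]), np.int32(306)), (array([342.3, 216.3]), np.int32(307))]
top yel [(array([259.9, 227.1]), np.int32(212)), (array([259.9, 227.1]), np.int32(212))]
side red [(array([361.5, 203.3]), np.int32(278)), (array([361.4, 203. ]), np.int32(291))]
side yel [(array([281.9, 220.5]), np.int32(300)), (array([281.8, 220.1]), np.int32(320))]
```

View pics/c6.png

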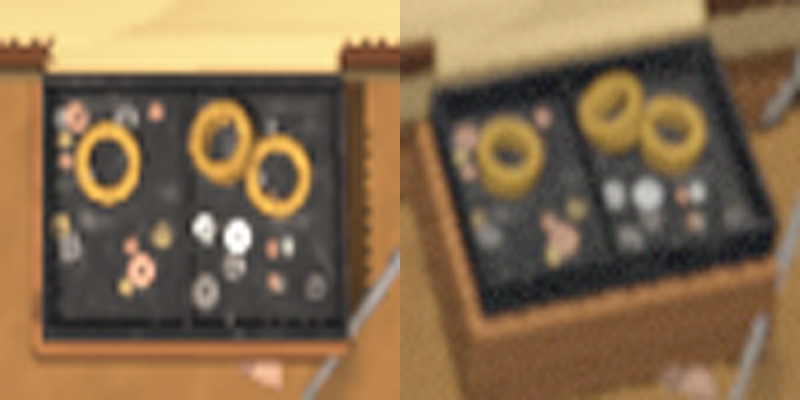

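Rings 1 and 3 lie flat. Ring 2 looks tilted against the divider, so I'll triangulate it and then hand in.

```bash
python3 - <<'E'
from h import *
p=np.array([.461,-.257,.376]);co,si=np.cos(p[2]),np.sin(p[2]);R=np.array([[co,-si],[si,co]])
for n,t,s in((1,(108,164),(510,157)),(2,(222,142),(611,111)),(3,(278,176),(671,133))):
  X=tri(r.calibration("top"),(265+t[0]/5.333-.4,245+t[1]/6.667-.4),r.calibration("side"),(295+(s[0]-400)/4.706-.4,235+s[1]/5.714-.4))
  print(n,"tray mm",(1e3*R.T@(X[:2]-p[:2])+[111,0]).round(1),"z above underside",round(1e3*X[2]-46,1))
print(r.get_state()["clock"])
print(r.finish_job())
E
```

```text
1 tray mm [13.7 29.3] z above underside 7.1
2 tray mm [19.4 -9.3] z above underside 11.1
3 tray mm [ 10.5 -28.8] z above underside 7.0
11.475
the job is handed in; nothing more can be done
None
```

I swept all three ring blanks off the board's open front edge into the tray, one push each, and handed the job in at about 11.5 s. The nearly shut fingertips only pushed; nothing was gripped or lifted. The arm was raised clear of everything before hand-in.

My last measurements, from the top and side cameras in the tray's frame:

| Ring | x (mm) | y (mm) | Centre above underside (mm) | Lies |
|---|---|---|---|---|
| 1 | 14 | 29 | 7 | flat |
| 2 | 19 | −9 | 11 | slightly tilted, apparently against the divider or ring 3 |
| 3 | 10 | −29 | 7 | flat |

- **Limits:** all three are inside 32 mm in x, 48 mm in y and 28 mm in height. I did not measure their speed; rings 2 and 3 kept the same place in the pictures after they dropped.
- **Pot and case:** both stayed within half a pixel of where they started in both views. That is under 1 mm, and both were upright.
- **Disagreement:** the first estimate of the board's position, from the side camera, was about 5 mm off the wrist camera's. I used the wrist camera's, and the sweeps agreed with it.

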